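# Dark-zero the filter photometer

### The job

Take the dark zero of the bench photometer, pushing with the fingertips only: push the tabs of the filter wheel round until its blank (the solid metal plug without a window) has clicked in under the lamp head, and push the sample drawer fully home. Then press the round zero key right down and let it come up again. Work gently, lift nothing, never press the oblong read key, and leave the vial rack, the bottle and the beaker where they stand.

Things in the scene. Friction and masses are not known exactly. Their poses are not given: they have to be found in the camera images.
- photometer: fixed bench instrument, white case 170 x 260 mm, flat top 52 mm above the bench. Origin: centre of its underside, on the bench; own x points to its back, y to its left, z up. On top from left to right: lamp head, filter wheel, key panel; the drawer is in the front (-x) face. Own (x, y) in mm: wheel axis (-20, 20), beam (-20, 54), drawer centre line y = 54, zero key (-50, -90), read key (2, -90)
- wheel_axis (a point): point of the wheel's vertical axis at the height of the upper face of the wheel's disc, 66.5 mm above the bench
- beam (a point): point under the lamp head, 34 mm to the photometer's left (+y) of the wheel axis, where the light falls through the wheel; at the disc's upper face. It does not move with the wheel
- lamp_top (a point): top of the lamp head, 113 mm above the bench, straight above the beam. The head is a tower at the left of the wheel whose arm reaches over the wheel's left edge: own x of the photometer -44 to 4 mm, y 32 to 123 mm; underside of the arm 84 mm above the bench, with a lens barrel 21 mm wide below it down to 71 mm
- display (a point): middle of the sloping display behind the keys, an obstacle: photometer's own x 25 to 78 mm, y -125 to -51 mm, up to 74 mm above the bench
- filter_wheel (a joint): angle of the wheel about its vertical axis, rad, counter-clockwise from above; 0 or a multiple of 2 pi when the blank is under the lamp. It turns endlessly both ways, with six sprung stops 60 degrees (1.047) apart: once 10 degrees past half-way it runs on into the next stop, short of half-way it springs back; it may start resting half-way. Disc 100 mm across, hub 23 mm wide, 76 mm above the bench
- blank_cell (a point): centre of the blank on the wheel, 34 mm from the axis; it turns with the wheel. The other five cells, at every 60 degrees, are the same metal rings with a dark glass window, and have 1 to 5 raised white pips towards the hub
- blank_tab (a point): middle of the top edge of the blank's own tab, 56 mm from the wheel axis, beyond the blank; turns with the wheel. Six equal upright tabs stand on the wheel's rim, one in line with each cell: plates set radially, 46 to 66 mm from the axis, 5 mm thick, top 80 mm above the bench, 13.5 mm above the disc. Pushing one sideways takes 3 to 8 N. They pass freely under the lamp arm
- sample_drawer (a joint): how far the drawer stands out of the case, m: 0 fully home against its stop, 0.092 at most. It stays where it is left and takes 1 to 3 N to push
- drawer_front (a point): centre of the drawer's flat white front plate (68 mm wide, 36 mm high, from 12 to 48 mm above the bench), on its outer face, which looks along the photometer's own -x; it moves with the drawer and is pushed along the photometer's +x
- zero_key (a joint): travel of the round zero key, m: 0 up, 0.004 fully pressed; springs back; 2 N start it and 5 N press it fully down
- zero_key_top (a point): centre of the top of the round zero key (22 mm across, a raised ring mark on it), 61 mm above the bench when up; the front one of the two keys
- read_key (a joint): travel of the oblong read key, m, like the zero key; must stay below 0.002
- read_key_top (a point): centre of the top of the oblong read key (37 mm by 15 mm, long along the photometer's y), 61 mm above the bench, 52 mm behind the zero key
- vial_rack: bystander: blue rack of small vials, 66 x 136 x 37 mm, stands loose in front of the key side of the photometer; origin under its centre
- buffer_bottle: bystander: small bottle with a screw cap, 56 mm across, 103 mm tall, stands loose at the left of the photometer; origin under its centre
- beaker: bystander: glass beaker, 60 mm across, 72 mm tall, stands loose at the right of the photometer; origin under its centre

How it is judged:
By the outcome, as a careful person would: the job done as asked, in the order asked, and still so for the second after the job is handed in, with the robot touching nothing.
It also fails if it takes over 72 s, if anything falls off the work surface, if the arm or the gripper's body presses on something with over 40 N, if the wrist force passes 120 N, or if a joint passes its speed limit or range.

### The arm

A 6-joint arm with a two-finger parallel gripper is mounted at the origin on a cart in front of the work surface, level with it; the furniture and walls round the work are solid. World frame = base frame: x ahead of the robot, y to its left, z up, the work surface at z = 0. Lengths are in mm, angles in degrees, forces in N, time in s.
With the tool pointing down it reaches from about 300 to 850 mm from the base axis. Payload 4.2 kg.
Tool frame: the origin (TCP) lies midway between the tips of the shut fingers; the grasp point (between the pads) lies 19 mm behind it (env.hold_point_z is the z of the grasp point in the tool frame, in mm); z points along the fingers, y is the direction in which the jaws open and shut (so a half turn about z gives the same grasp; the last joint's range is limited). The gripper opens to 91 mm and grips with 3 to 60 N. Pads are 32 mm wide; open, the fingers measure 118 mm over their backs; the gripper's body (76 mm by 178 mm) begins 60 mm behind the grasp point.
Start: joints at [-73.396, 18.312, 89.639, -0, 72.044, -1.146], TCP at [175.302, -547.642, 213.976] pointing down, gripper open.
Joint ranges: [-177.97, 177.97], [-48.28, 115.42], [12.27, 149.76], [-77.06, 257.06], [2.81, 150.46], [-146.56, 146.56]. Speed limits (degrees/s): [147.25, 147.25, 180, 180, 180, 180].

### API

Orientations are given as [roll, pitch, yaw] about the fixed x, y, z axes, in that order (R = Rz(yaw) Ry(pitch) Rx(roll)).
In Python, from workcell import env, grab_frame, camera_params, spotter gives the robot as it stands. The module is installed in compiled form; this text tells all that it offers.
- The arm moves only by the shell command python3 -m jog 'ROWS' [FORCE]. ROWS is text: rows parted by semicolons, each of 7 numbers parted by spaces: the turn, a rotation vector about the world's x, y, z in units of 5 degrees (1.0 is 5 degrees), then the shift along the world's x, y, z in units of 25 mm (1.0 is 25 mm), then the opening, from 0 (shut) to 1 (fully open). A call has 1 to 5 rows; each row is the pose to reach, as a shift and turn from the pose commanded when the call began; what a row does not reach only later rows make up. A row lasts 1/8 s, in which the tool goes at most 62.5 mm and 10.7 degrees, less where a joint would pass 70% of its speed; a pose out of reach is approached as far as the arm can. A call with a gripper value outside its range is refused whole. The fingers move at their own pace and stop on an object; FORCE is the grip in N (left out, the last holds). Time passes only in rows, so rows that repeat a pose let the fingers close. It gives the time, the measured TCP pose, the force and the opening at its end, in the units of the state.
- env.state(): the state, without advancing time (a new reading comes with each control period).
- grab_frame(name): name is "side" or "top"; returns the picture (480x640x3 uint8, red, green, blue); there is no depth.
- camera_params(name): a dict with "K" (3x3 intrinsics, pixels), "dist" ([k1, k2, p1, p2, k3] as OpenCV has them; the pictures are not rectified), "rvec" (rotation vector, rad) and "tvec" (3), from world to camera coordinates, as OpenCV has them. Camera axes: x right, y down, z forward; pixel columns grow to the right and rows downward; lengths in mm; the calibration is good to about 2 mm. A picture is of the moment at which its call begins. camera_params takes no time and is no camera call.
- env.job_done(): hands the job in, once; it reports no verdict.
Trained networks look in the newest picture that a camera, given by its name, has taken for a name from the list of things; names that differ only in an ending like _2 or _b are one class to them, and where a whole thing is asked for, a point or a joint stands for the part that bears it (a point fixed in the world has none). Each returns a list of dicts, best first, with "conf" (0 to 1); they miss things now and then, are a little off and sometimes report something else, mostly with a low value. They report only what shows in the picture. A call takes as long as a camera call.
- spotter.look_for(query, camera): "box" ([left, top, width, height] in pixels, round what is visible of it).
- spotter.trace(query, camera): "region" (480x640 bool, what is visible of it) and "box" ([left, top, width, height] in pixels, round what is visible of it).
The state is a dict: "time_s": time; "qpos": joint angles; "qvel": joint speeds; "effort": joint torques, N m; "ee_pos": TCP position; "ee_rot": TCP orientation; "force": force on the tool from outside, world axes, zero at the start; "torque": the same for the moment, N m; "gripper_width": finger opening in mm.
Only numpy, scipy, OpenCV 4.12 (cv2) and the standard library are available. Lean on these libraries where they do the work, as an engineer would, in place of code of your own. Each camera call takes 0.05 s, during which the arm holds its last target. There are 200 camera calls.

## Working session

There is one attempt and no reset: what is moved stays moved. The work goes in short steps, Python scripts to look and compute and a shell command to move; the robot and the scene stay as the last step left them, time stands still between calls to the robot, and variables do not carry over. Pictures are saved under pics/ and viewed, about 8 in all and at most 12, crops included, and the job is handed in when it is done.

```bash
mkdir -p pics
cat > h.py <<'E'
import numpy as np, cv2
from workcell import env, grab_frame, camera_params, spotter
def proj(P,cam):
    c=camera_params(cam); p,_=cv2.projectPoints(np.array(P,float).reshape(-1,1,3),np.array(c["rvec"],float),np.array(c["tvec"],float),np.array(c["K"],float),np.array(c["dist"],float)); return p.reshape(-1,2)
def back(px,cam,z):
    c=camera_params(cam); K=np.array(c["K"],float)
    u=cv2.undistortPoints(np.array(px,float).reshape(-1,1,2),K,np.array(c["dist"],float)).reshape(-1,2)
    R=cv2.Rodrigues(np.array(c["rvec"],float))[0]; t=np.array(c["tvec"],float).ravel()
    d=np.c_[u,np.ones(len(u))]@R; o=-R.T@t
    return o+d*((z-o[2])/d[:,2])[:,None]
def save(cam,name):
    im=grab_frame(cam); cv2.imwrite(f"pics/{name}.png",im[:,:,::-1]); return im
E
python3 - <<'E'
from h import *
for c in("top","side"):
    save(c,c+"0")
    for q in ["photometer","wheel_axis","lamp_top","display","blank_cell","blank_tab","drawer_front","zero_key_top","read_key_top","vial_rack","buffer_bottle","beaker"]:
        r=spotter.look_for(q,c)
        print(c,q,[(np.round(x["box"]).astype(int).tolist(),round(x["conf"],2)) for x in r[:2]])
print(env.state())
E
```

```text
top photometer [([262, 188, 145, 138], 0.81)]
top wheel_axis [([262, 187, 147, 138], 0.78), ([371, 226, 18, 6], 0.66)]
top lamp_top [([263, 190, 145, 136], 0.96)]
top display []
top blank_cell [([304, 213, 56, 65], 0.87)]
top blank_tab [([303, 218, 58, 59], 0.69)]
top drawer_front [([297, 289, 35, 37], 0.64)]
top zero_key_top []
top read_key_top [([370, 224, 21, 10], 0.49)]
top vial_rack [([352, 287, 74, 49], 0.91), ([296, 285, 36, 43], 0.52)]
top buffer_bottle [([221, 239, 28, 35], 0.89), ([377, 250, 15, 12], 0.39)]
top beaker [([413, 240, 37, 31], 0.71)]
side photometer [([249, 202, 150, 105], 0.94), ([393, 213, 31, 34], 0.27)]
side wheel_axis [([251, 203, 150, 104], 0.91)]
side lamp_top [([250, 203, 147, 100], 0.9)]
side display [([251, 205, 150, 102], 0.59)]
side blank_cell [([395, 210, 28, 36], 0.59)]
side blank_tab [([308, 224, 49, 29], 0.83)]
side drawer_front [([324, 272, 56, 33], 0.69), ([348, 218, 16, 10], 0.69)]
side zero_key_top []
side read_key_top [([349, 218, 11, 10], 0.57)]
side vial_rack [([384, 244, 64, 55], 0.61), ([254, 203, 147, 103], 0.29)]
side buffer_bottle [([236, 240, 34, 67], 0.6)]
side beaker [([395, 210, 28, 35], 0.66)]
{'time_s': 1.3, 'qpos': array([-7.33948362e+01,  1.83129767e+01,  8.96391128e+01,  1.55625816e-03,
        7.20439386e+01, -1.14676644e+00]), 'qvel': array([ 0.0323311 ,  0.00212389, -0.02402562, -0.03383584,  0.0544746 ,
        0.03590388]), 'effort': array([-3.87005321e-04, -4.12367463e+01, -2.32231861e+01,  7.27135898e-02,
        3.76339001e-02, -6.42105142e-07]), 'ee_pos': array([ 175.32126326, -547.63811313,  213.96435649]), 'ee_rot': array([ 1.79995999e+02, -1.40070411e-03,  1.77514505e+01]), 'force': array([-0.07138393, -0.31073493, -0.2419521 ]), 'torque': array([ 0.0010989 , -0.00795552,  0.02528679]), 'gripper_width': 90.85941041412313}
```

View pics/top0.png

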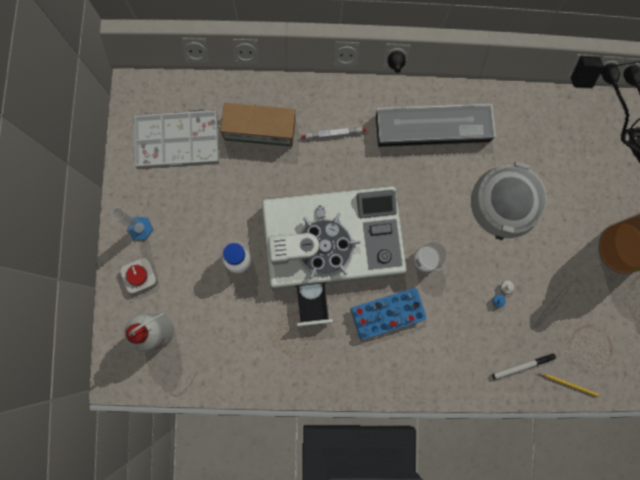

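View pics/side0.png

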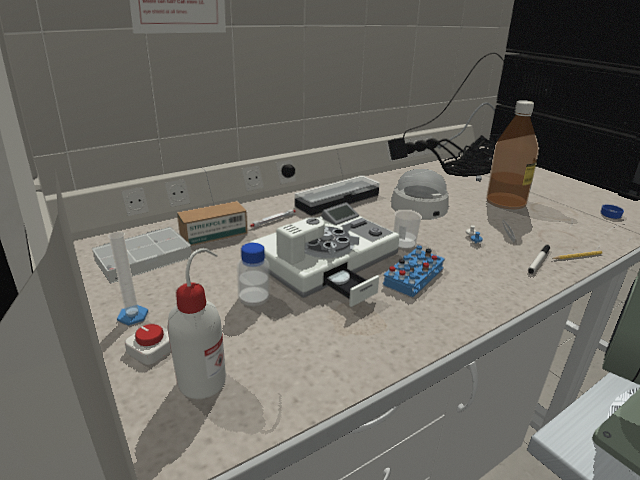

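The top picture shows the photometer at about (335,237), with its drawer out at (313,305). The zero key is at (385,256), the read key at (380,229) and the lamp arm at (297,245). Next I'll enlarge it for the details.

Run:
```python
from h import *
a=cv2.imread("pics/top0.png")[180:335,250:430]; b=cv2.imread("pics/side0.png")[195:315,235:455]
cv2.imwrite("pics/c1.png",cv2.resize(a,None,fx=4,fy=3.87*4/3.87,interpolation=cv2.INTER_CUBIC)[:600])
print(back([[385,256],[380,229],[362,232]],"top",61), back([[265,198],[393,188],[404,272],[271,286]],"top",52))
```

```text
[[606.76239552  38.42312249  61.        ]
 [657.93029794  48.27237522  61.        ]
 [651.28564564  82.32085261  61.        ]] [[713.74595921 267.61889122  52.        ]
 [740.25425861  22.5249884   52.        ]
 [578.3153461    0.85834337  52.        ]
 [546.06088038 250.77645373  52.        ]]
```

View pics/c1.png

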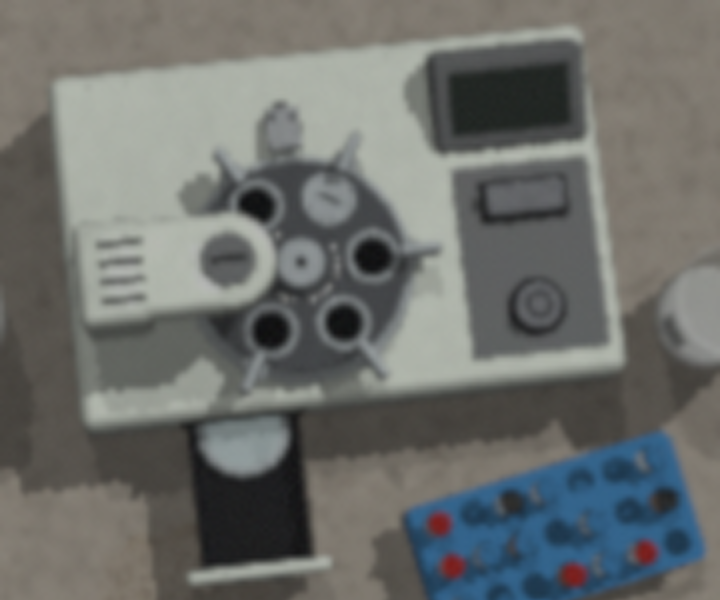

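The crop shows the blank at (330,198), hub (300,262), zero key (538,305), read key (524,197), drawer plate (260,571), and a window under the lamp. Now to fit the photometer pose.

```bash
cat >> h.py <<'E'
def T(pose,P):
    x,y,a=pose; P=np.atleast_2d(np.array(P,float)); c,s=np.cos(a),np.sin(a)
    return np.c_[x+c*P[:,0]-s*P[:,1], y+s*P[:,0]+c*P[:,1], P[:,2]]
E
python3 - <<'E'
from h import *
from scipy.optimize import least_squares
px=lambda L: np.array(L,float)/4+[250,180]
L=[[85,130,52],[85,-130,52],[-85,-130,52],[-85,130,52],[-50,-90,61],[2,-90,61],[-20,20,76],[-20,54,113]]
I=px([[55,85],[580,28],[622,365],[90,425],[538,305],[524,197],[300,262],[228,259]])
r=least_squares(lambda q:(proj(T([q[0]*100,q[1]*100,q[2]],L),"top")-I).ravel(),[6.4,1.4,0.1],loss="soft_l1")
p=[r.x[0]*100,r.x[1]*100,r.x[2]]; print("pose",np.round(p,3),np.degrees(p[2])); print((proj(T(p,L),"top")-I).round(1).tolist())
q=lambda W:(T([0,0,-p[2]],np.array(W)-[p[0],p[1],0]))
c=q(back(px([[330,198],[256,205],[372,257],[344,322],[270,330]]),"top",68))-[-20,20,0]
print("cells",np.degrees(np.arctan2(c[:,1],c[:,0])).round(1),np.hypot(c[:,0],c[:,1]).round(1))
t=q(back(px([[356,137],[438,250],[383,375],[247,385],[218,153]]),"top",80))-[-20,20,0]
print("tabs",np.degrees(np.arctan2(t[:,1],t[:,0])).round(1),np.hypot(t[:,0],t[:,1]).round(1))
print("drawer",q(back(px([[190,578],[330,562]]),"top",48)).round(1))
for n,P in dict(axis=[-20,20,66.5],zero=[-50,-90,61],beam=[-20,54,66.5],dr=[-170,54,30]).items(): print(n,T(p,P).round(1))
print(q(back(px([[408,508],[655,432],[705,545]]),"top",37)).round(0)) 
# side check
im=cv2.imread("pics/side0.png"); S=proj(T(p,L),"side")
for s in S: cv2.circle(im,tuple(np.round(s).astype(int)),0,(0,0,255),-1)
cv2.imwrite("pics/c2.png",cv2.resize(im[195:315,235:455],None,fx=3.6,fy=3.6,interpolation=cv2.INTER_NEAREST))
E
```

```text
pose [6.43890e+02 1.34809e+02 1.35000e-01] 7.741675820588626
[[-2.7, -1.7], [0.6, -1.6], [1.8, 1.4], [-2.3, 1.8], [0.2, -0.1], [0.3, -0.3], [0.1, 0.2], [-0.1, 0.1]]
cells [ -30.7   29.3  -89.9 -148.8  149.1] [34.8 34.8 34.  33.7 33.5]
tabs [ -30.3  -91.5 -150.8  150.2   30.6] [63.9 63.8 64.6 62.3 63.4]
drawer [[-158.1   86.7   48. ]
 [-158.    20.9   48. ]]
axis [[621.4 151.9  66.5]]
zero [[606.5  38.9  61. ]]
beam [[616.8 185.6  66.5]]
dr [[468.2 165.4  30. ]]
[[-137.  -19.   37.]
 [-114. -141.   37.]
 [-171. -158.   37.]]
```

View pics/c2.png

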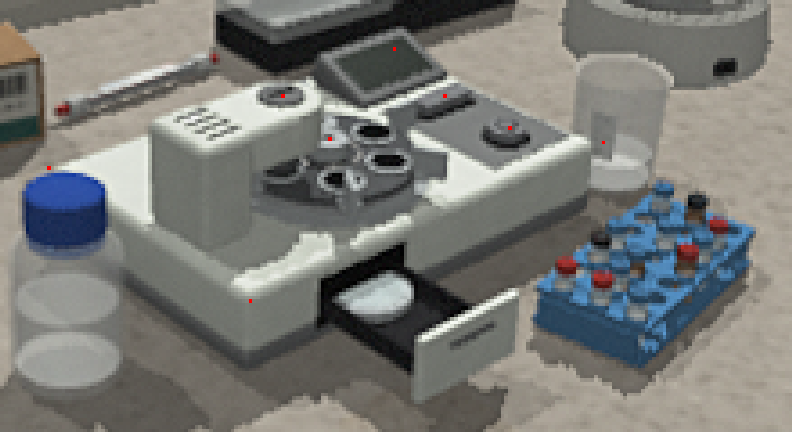

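The pose fits: residuals at the keys, hub and lamp are under 0.4 px, and cells and tabs come out at their nominal radii. In the photometer's frame the blank is at -30° and must go to +90°, so +120° (two clicks counter-clockwise), pushed from the front. I'll plan the waypoints.

Run:
```python
from h import *
p=[643.9,134.8,0.1351]
s0=np.array([175.3,-547.6,214.])
def w(phi,r=62,z=72): a=np.radians(phi); return T(p,[-20+r*np.cos(a),20+r*np.sin(a),z])[0]
st=w(-172)
print("start",st.round(1),"shift units from home",((st-s0)/25).round(2))
for f in range(-172,-113,4): print(f,((w(f)-st)/25).round(3), "yawunits",(f+172)/5)
```

```text
start [561.7 135.1  72. ] shift units from home [15.46 27.31 -5.68]
-172 [0. 0. 0.] yawunits 0.0
-168 [ 0.053 -0.165  0.   ] yawunits 0.8
-164 [ 0.117 -0.326  0.   ] yawunits 1.6
-160 [ 0.192 -0.482  0.   ] yawunits 2.4
-156 [ 0.278 -0.632  0.   ] yawunits 3.2
-152 [ 0.374 -0.776  0.   ] yawunits 4.0
-148 [ 0.48  -0.913  0.   ] yawunits 4.8
-144 [ 0.595 -1.042  0.   ] yawunits 5.6
-140 [ 0.719 -1.163  0.   ] yawunits 6.4
-136 [ 0.851 -1.275  0.   ] yawunits 7.2
-132 [ 0.991 -1.377  0.   ] yawunits 8.0
-128 [ 1.137 -1.469  0.   ] yawunits 8.8
-124 [ 1.29  -1.551  0.   ] yawunits 9.6
-120 [ 1.448 -1.622  0.   ] yawunits 10.4
-116 [ 1.61  -1.682  0.   ] yawunits 11.2
```

```bash
python3 -m jog '0 0 1 2.5 4.4 0 0;0 0 2 5 8.8 0 0;0 0 3 6.5 11.5 0 0;0 0 3.45 7.7 13.6 0 0;0 0 3.45 7.7 13.6 0 0' 10; python3 -m jog '0 0 0 1 1.8 0 0;0 0 0 2.2 3.9 0 0;0 0 0 3.4 6 0 0;0 0 0 4.6 8.1 0 0;0 0 0 5.8 10.2 0 0'; python3 -m jog '0 0 0 1 1.8 0 0;0 0 0 1.96 3.51 0 0;0 0 0 1.96 3.51 0 0;0 0 0 1.96 3.51 0 0'
```

```text
time_s: 1.92
ee_pos: [330.1, -274.0, 214.3]
ee_rot: [179.9, -0.0, 35.0]
force: [0.7, -0.4, -0.2]
gripper_width: 44.2
time_s: 2.55
ee_pos: [475.2, -18.8, 214.3]
ee_rot: [179.9, -0.0, 35.0]
force: [1.0, -1.1, -0.2]
gripper_width: 0.5
time_s: 3.05
ee_pos: [522.8, 66.7, 213.7]
ee_rot: [180.0, 0.1, 35.0]
force: [-0.1, 0.1, -0.2]
gripper_width: 0.7
```

```bash
python3 -m jog '0 0 0 0.8 1.4 0 0;0 0 0 1.56 2.74 -1 0;0 0 0 1.56 2.74 -2.8 0;0 0 0 1.56 2.74 -4.4 0;0 0 0 1.56 2.74 -4.4 0'
python3 - <<'E'
from h import *
for c in("top","side"):save(c,c+"1")
a=cv2.imread("pics/top1.png")[180:335,250:430]; b=cv2.imread("pics/side1.png")[180:300,230:410]
f=lambda x:cv2.resize(x,None,fx=3,fy=3,interpolation=cv2.INTER_CUBIC)
A,B=f(a)[:360],f(b); B=B[:360]
cv2.imwrite("pics/c3.png",cv2.resize(np.hstack([A,B]),(800,267)))
E
```

```text
time_s: 3.68
ee_pos: [559.6, 133.6, 101.5]
ee_rot: [-179.9, 0.4, 34.9]
force: [-1.0, -0.3, 0.0]
gripper_width: 0.3
```

View pics/c3.png

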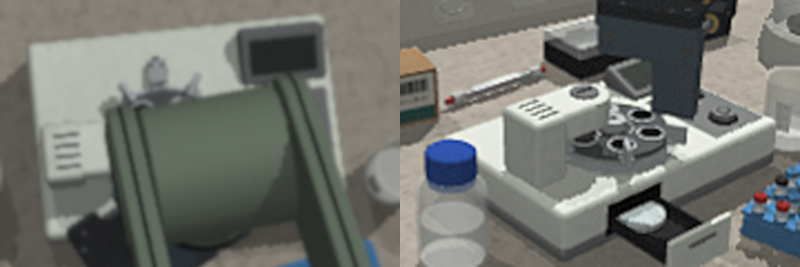

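The side view shows the fingertip at about side pixel (354,231); the top view is hidden by the arm. I'll check this against the projection.

Run:
```python
from h import *
print(proj([env.state()["ee_pos"]],"side"),proj([[559.6,133.6,72],[621,152,76],[606.5,38.9,61]],"side"))
c=camera_params("side");R=cv2.Rodrigues(np.array(c["rvec"]))[0];print(-R.T@np.array(c["tvec"]).ravel())
```

```text
[[353.0693751  229.20073406]] [[353.55853608 245.91650286]
 [326.53688114 233.27530617]
 [376.16909552 229.5937227 ]]
[-12.0304667  601.53788813 472.83649556]
```

The image agrees with the projection, so I'll lower in front of the tab at -150°.

```bash
python3 -m jog '0 0 0 0.05 0.03 -0.6 0;0 0 0 0.05 0.03 -1.0 0;0 0 0 0.05 0.03 -1.16 0;0 0 0 0.05 0.03 -1.16 0'; python3 -m jog '0 0 0 0.02 -0.08 0 0;0 0 0.5 0.05 -0.165 0 0;0 0 0.8 0.08 -0.24 0 0;0 0 1.3 0.117 -0.326 0 0;0 0 1.3 0.117 -0.326 0 0'
```

```text
time_s: 4.28
ee_pos: [563.4, 136.3, 74.7]
ee_rot: [-180.0, 0.0, 35.0]
force: [0.2, 0.7, -0.2]
gripper_width: 0.6
time_s: 4.9
ee_pos: [566.7, 128.0, 75.2]
ee_rot: [180.0, -0.0, 41.5]
force: [-0.1, -0.2, -0.1]
gripper_width: 0.5
```

```bash
python3 -m jog '0 0 0.2 0 -0.08 -0.1 0;0 0 0.8 0.02 -0.156 -0.13 0;0 0 1.6 0.1 -0.306 -0.13 0;0 0 2.4 0.2 -0.45 -0.13 0;0 0 2.4 0.2 -0.45 -0.13 0'; python3 -m jog '0 0 0.4 0.05 -0.07 0 0;0 0 0.8 0.106 -0.137 0 0;0 0 1.2 0.16 -0.2 0 0;0 0 1.6 0.221 -0.266 0 0;0 0 1.6 0.221 -0.266 0 0'
```

```text
time_s: 5.52
ee_pos: [570.3, 117.3, 71.3]
ee_rot: [-179.9, 0.1, 53.4]
force: [-2.5, 2.5, 0.6]
gripper_width: 0.6
time_s: 6.15
ee_pos: [575.7, 110.1, 71.3]
ee_rot: [-179.9, 0.1, 61.4]
force: [-3.9, 0.4, 1.2]
gripper_width: 0.4
```

```bash
python3 -m jog '0 0 0.4 0.06 -0.06 0 0;0 0 0.8 0.124 -0.121 0 0;0 0 1.2 0.19 -0.18 0 0;0 0 1.6 0.256 -0.233 0 0;0 0 2 0.325 -0.285 0 0'; python3 -m jog '0 0 0.4 0.07 -0.05 0 0;0 0 0.8 0.145 -0.095 0 0;0 0 1.2 0.22 -0.14 0 0;0 0 1.6 0.29 -0.18 0 0;0 0 1.6 0.29 -0.18 0 0'
```

```text
time_s: 6.78
ee_pos: [584.2, 102.3, 71.3]
ee_rot: [-179.9, 0.1, 71.5]
force: [-2.7, -1.1, -0.4]
gripper_width: 0.8
time_s: 7.4
ee_pos: [593.3, 98.7, 72.0]
ee_rot: [179.9, -0.0, 79.5]
force: [-0.1, 0.2, -0.7]
gripper_width: 0.7
```

The force dropped off, so the wheel ran on. I'll lift and go back for the second stop, checking the wheel on the way.

```bash
python3 -m jog '0 0 0 0 0 0.7 0;0 0 -1 -0.2 0.2 1.2 0;0 0 -3 -0.6 0.7 1.2 0;0 0 -5 -1 1.2 1.2 0;0 0 -7 -1.24 1.46 1.2 0'; python3 -m jog '0 0 -1.9 0 0 0 0;0 0 -1.9 0 0 0 0'
python3 - <<'E'
from h import *
save("side","side2")
b=cv2.imread("pics/side2.png")[195:275,270:390]
cv2.imwrite("pics/c4.png",cv2.resize(b,None,fx=5,fy=5,interpolation=cv2.INTER_CUBIC))
p=[643.9,134.8,0.1351]
for a in (-150,-90,-30,30,90,150):
    r=np.radians(a); print(a,((proj(T(p,[[-20+34*np.cos(r),20+34*np.sin(r),68],[-20+56*np.cos(r),20+56*np.sin(r),80]]),"side")-[270,195])*5).round().tolist())
E
```

```text
time_s: 8.02
ee_pos: [561.6, 135.9, 102.1]
ee_rot: [179.9, -0.1, 44.2]
force: [-0.7, 0.0, -0.1]
gripper_width: 0.5
time_s: 8.28
ee_pos: [561.9, 135.5, 102.1]
ee_rot: [180.0, -0.1, 35.1]
force: [-0.3, 0.7, 0.2]
gripper_width: 0.7
-150 [[367.0, 224.0], [424.0, 206.0]]
-90 [[346.0, 184.0], [387.0, 142.0]]
-30 [[264.0, 170.0], [253.0, 120.0]]
30 [[198.0, 195.0], [146.0, 158.0]]
90 [[215.0, 236.0], [170.0, 225.0]]
150 [[301.0, 251.0], [315.0, 251.0]]
```

View pics/c4.png

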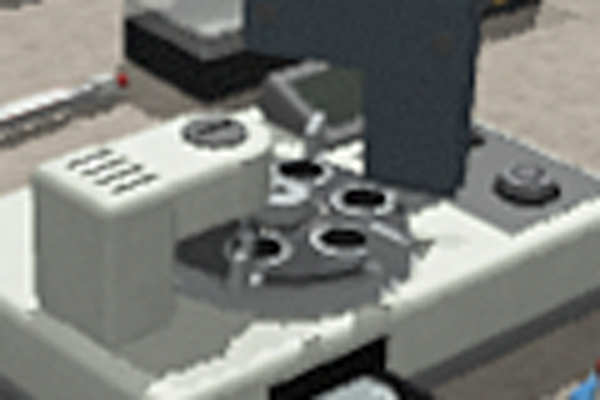

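The picture shows cells at (300,168), (365,200), (340,238) and (258,248). That is about half-way between the predicted stops, so the wheel may still be moving or I dragged it back. I'll wait a moment and measure again.

```bash
python3 -m jog '0 0 0 0 0 0 0;0 0 0 0 0 0 0;0 0 0 0 0 0 0;0 0 0 0 0 0 0'
cat >> h.py <<'E'
P0=[643.9,134.8,0.1351]
def rect(cam,name,s=5):
    "rectified view of plane z=68 around wheel axis, own frame, +-70mm: up=own +x, left=own +y"
    im=grab_frame(cam); g=np.linspace(70,-70,600); X,Y=np.meshgrid(g,g,indexing="ij")
    m=proj(T(P0,np.c_[X.ravel()-20,Y.ravel()+20,np.full(X.size,68)]),cam).reshape(600,600,2).astype(np.float32)
    out=cv2.remap(im,m,None,cv2.INTER_CUBIC)[:,:,::-1].copy(); cv2.circle(out,(300,300),int(34*600/140),(0,255,255),1)
    cv2.imwrite(f"pics/{name}.png",out); return out
E
python3 - <<'E'
from h import *
rect("side","r1")
E
```

```text
time_s: 8.82
ee_pos: [561.4, 135.0, 101.7]
ee_rot: [180.0, 0.0, 35.0]
force: [-0.3, 0.3, -0.0]
gripper_width: 0.5
```

View pics/r1.png

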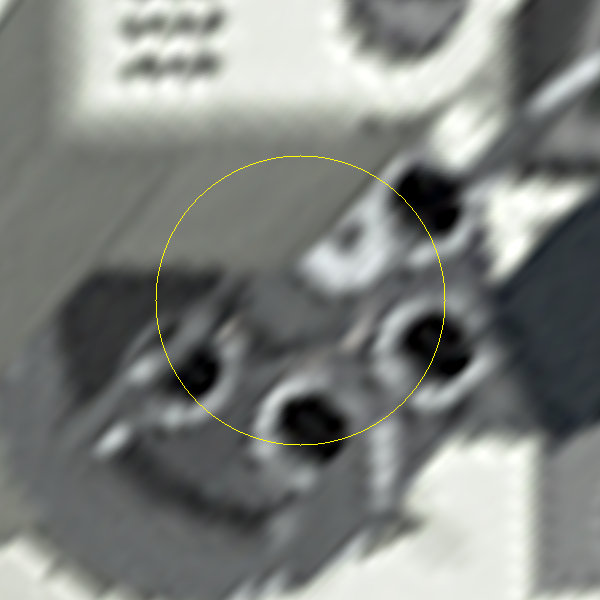

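The cells sit about 6° (mod 60), so between stops: the wheel has turned either +36° or +96°. I'll move the arm aside for a top view to identify the blank.

```bash
python3 -m jog '0 0 0 -1 0 1 0;0 0 0 -2.5 -2 2 0;0 0 0 -4 -4 2 0;0 0 0 -6 -6 2 0;0 0 0 -6 -8 2 0'
python3 - <<'E'
from h import *
rect("top","r2")
save("top","top2")
E
```

```text
time_s: 9.5
ee_pos: [408.6, -65.3, 151.9]
ee_rot: [-180.0, 0.0, 35.1]
force: [0.9, 0.2, 0.5]
gripper_width: 0.3
```

View pics/r2.png

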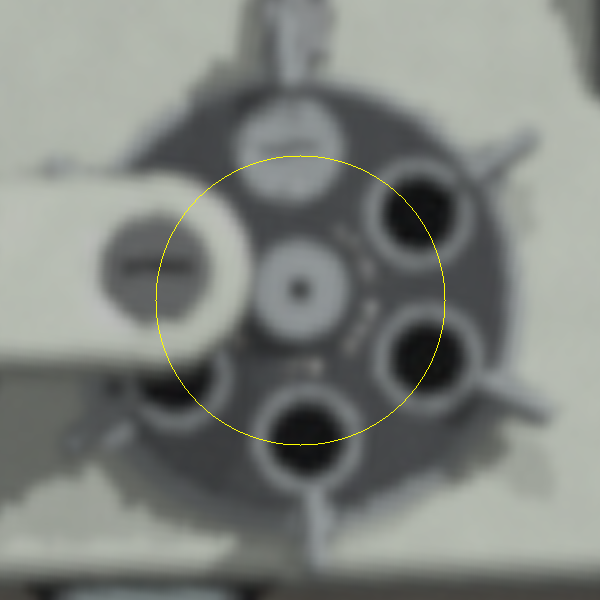

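The blank is at (292,150) in the rectified view, about +3°. So it went +34°, a touch past half-way and not far enough. The fingertip's back rests about 10° behind the tab, less than I assumed. I'll now make one continuous sweep with the tab at -177°, carrying on to about -100°.

Run:
```python
from h import *
def w(phi,r=62,z=72): a=np.radians(phi); return T(P0,[-20+r*np.cos(a),20+r*np.sin(a),z])[0]
s=env.state()["ee_pos"]; print(s, ((w(-205)-s)/25).round(2))
for a in (-205,-185,-165,-145,-125): 
  print(a,w(a).round(1),[((w(a+k)-w(a))/25).round(3)[:2].tolist() for k in (4,8,12,16,20)])
```

```text
[410.13178904 -69.09799186 152.1813644 ] [ 6.08  9.58 -3.21]
-205 [562.2 170.3  72. ] [[-0.046, -0.167], [-0.079, -0.337], [-0.101, -0.508], [-0.111, -0.681], [-0.109, -0.854]]
-185 [559.5 149.   72. ] [[0.014, -0.173], [0.041, -0.344], [0.079, -0.512], [0.129, -0.678], [0.19, -0.84]]
-165 [564.2 128.   72. ] [[0.072, -0.157], [0.156, -0.309], [0.249, -0.455], [0.353, -0.593], [0.466, -0.724]]
-145 [575.9 109.8  72. ] [[0.122, -0.123], [0.252, -0.237], [0.39, -0.342], [0.534, -0.437], [0.686, -0.521]]
-125 [593.   96.8  72. ] [[0.157, -0.074], [0.318, -0.137], [0.483, -0.188], [0.652, -0.228], [0.823, -0.256]]
```

```bash
python3 -m jog '0 0 -1.5 1.2 1.8 0 0;0 0 -3 2.4 3.8 0 0;0 0 -4.5 3.6 5.7 0 0;0 0 -6 4.8 7.6 0 0;0 0 -7 6.08 9.58 -0.5 0'; python3 -m jog '0 0 0 0 0 0 0;0 0 0 0 0 0 0'
```

```text
time_s: 10.22
ee_pos: [564.9, 177.5, 140.0]
ee_rot: [-180.0, -0.2, -0.1]
force: [0.9, 0.1, 0.6]
gripper_width: 0.6
time_s: 10.48
ee_pos: [562.6, 174.9, 138.7]
ee_rot: [180.0, 0.1, 0.1]
force: [0.1, -0.1, 1.1]
gripper_width: 0.7
```

```bash
python3 -m jog '0 0 0 0 -0.18 -1.2 0;0 0 0 0 -0.18 -2 0;0 0 0 0 -0.18 -2.5 0;0 0 0 0 -0.18 -2.67 0;0 0 0 0 -0.18 -2.67 0'; python3 -m jog '0 0 0.8 -0.046 -0.167 0 0;0 0 1.6 -0.079 -0.337 0 0;0 0 2.4 -0.101 -0.508 0 0;0 0 3.2 -0.111 -0.681 0 0;0 0 4 -0.109 -0.854 0 0'
```

```text
time_s: 11.1
ee_pos: [563.6, 169.9, 73.0]
ee_rot: [-180.0, -0.0, -0.0]
force: [0.6, -0.8, 0.3]
gripper_width: 0.2
time_s: 11.72
ee_pos: [561.2, 148.8, 73.5]
ee_rot: [180.0, -0.1, 20.1]
force: [-0.3, 0.8, 0.4]
gripper_width: 1.1
```

```bash
python3 -m jog '0 0 0.8 0.014 -0.173 0 0;0 0 1.6 0.041 -0.344 0 0;0 0 2.4 0.079 -0.512 0 0;0 0 3.2 0.129 -0.678 0 0;0 0 4 0.19 -0.84 0 0'
```

```text
time_s: 12.35
ee_pos: [566.0, 127.7, 73.5]
ee_rot: [179.9, -0.1, 40.1]
force: [1.1, -0.2, -0.0]
gripper_width: 0.4
```

```bash
python3 -m jog '0 0 0.8 0.072 -0.157 0 0;0 0 1.6 0.156 -0.309 0 0;0 0 2.4 0.249 -0.455 0 0;0 0 3.2 0.353 -0.593 0 0;0 0 4 0.466 -0.724 0 0'
```

```text
time_s: 12.98
ee_pos: [576.1, 110.4, 73.3]
ee_rot: [-179.9, -0.0, 60.1]
force: [-2.5, 1.9, 1.3]
gripper_width: 0.5
```

```bash
python3 -m jog '0 0 0.8 0.122 -0.123 0 0;0 0 1.6 0.252 -0.237 0 0;0 0 2.4 0.39 -0.342 0 0;0 0 3.2 0.534 -0.437 0 0;0 0 4 0.686 -0.521 0 0'; python3 -m jog '0 0 0.6 0.157 -0.074 0 0;0 0 1.2 0.318 -0.137 0 0;0 0 1.6 0.483 -0.188 0 0;0 0 2 0.565 -0.21 0 0;0 0 2 0.565 -0.21 0 0'
```

```text
time_s: 13.6
ee_pos: [594.2, 96.4, 73.3]
ee_rot: [180.0, 0.0, 80.1]
force: [-1.2, -0.9, -0.2]
gripper_width: 0.8
time_s: 14.22
ee_pos: [608.6, 91.4, 72.9]
ee_rot: [179.9, -0.0, 90.0]
force: [0.5, 0.0, -0.2]
gripper_width: 0.6
```

```bash
python3 -m jog '0 0 0 0 0 1 0;0 0 0 0 0 2.2 0;0 0 -1.5 -1 0 3 0;0 0 -3.5 -2.5 0.5 3 0;0 0 -5.5 -4 1 3 0'; python3 -m jog '0 0 -2 -0.8 0.6 0 0;0 0 -4 -1.8 1.2 0 0;0 0 -6 -2.8 1.8 0 0;0 0 -8 -2.8 1.8 0 0;0 0 -10 -2.8 1.8 0 0';python3 -m jog '0 0 -1 0 0 0 0;0 0 -1 0 0 0 0'
python3 - <<'E'
from h import *
rect("top","r3")
E
```

```text
time_s: 14.85
ee_pos: [507.3, 116.6, 148.0]
ee_rot: [180.0, -0.0, 62.1]
force: [0.5, 1.0, 0.4]
gripper_width: 0.6
time_s: 15.48
ee_pos: [437.8, 161.7, 147.9]
ee_rot: [180.0, -0.0, 12.2]
force: [0.8, -0.3, -0.3]
gripper_width: 0.7
time_s: 15.72
ee_pos: [438.2, 161.4, 147.7]
ee_rot: [180.0, -0.0, 7.6]
force: [0.2, 0.3, 0.0]
gripper_width: 0.4
```

View pics/r3.png

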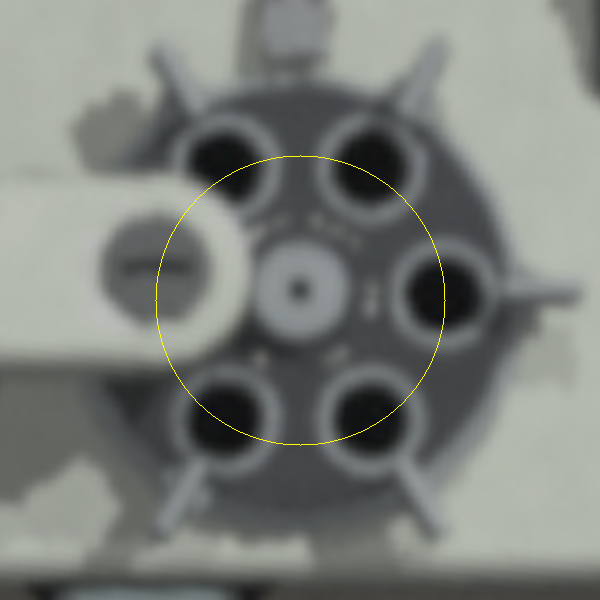

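All five windows are visible, at their stop angles, e.g. (445,293) and (222,165). The blank is therefore seated under the lamp. Next, the drawer.

```bash
python3 -m jog '0 0 0 0 0 -2 0;0 0 0 0 0 -4 0;0 0 0 0 0 -4.8 0;0 0 0 0 0 -4.9 0;0 0 0 0 0 -4.9 0'; python3 -m jog '0 0 0 0.3 0.041 0 0;0 0 0 0.6 0.08 0 0;0 0 0 0.9 0.12 0 0;0 0 0 1.15 0.155 0 0;0 0 0 1.4 0.19 0 0'; python3 -m jog '0 0 0 0.25 0.035 0 0;0 0 0 0.5 0.07 0 0;0 0 0 0.75 0.1 0 0;0 0 0 1 0.135 0 0;0 0 0 1.2 0.16 0 0'
```

```text
time_s: 16.4
ee_pos: [439.0, 161.6, 25.6]
ee_rot: [-180.0, -0.1, 7.5]
force: [0.2, -0.5, 0.6]
gripper_width: 0.6
time_s: 17.02
ee_pos: [473.3, 166.1, 24.9]
ee_rot: [180.0, 0.1, 7.5]
force: [-0.9, 0.0, 1.1]
gripper_width: 0.6
time_s: 17.65
ee_pos: [503.7, 170.2, 24.9]
ee_rot: [180.0, 0.0, 7.5]
force: [-0.9, 0.2, 0.4]
gripper_width: 0.8
```

```bash
python3 -m jog '0 0 0 0.2 0.027 0 0;0 0 0 0.4 0.055 0 0;0 0 0 0.6 0.08 0 0;0 0 0 0.75 0.1 0 0;0 0 0 0.85 0.115 0 0'; python3 -m jog '0 0 0 0.1 0.014 0 0;0 0 0 0.18 0.025 0 0;0 0 0 0.18 0.025 0 0'
```

```text
time_s: 18.27
ee_pos: [524.8, 173.0, 24.9]
ee_rot: [180.0, 0.0, 7.5]
force: [-1.2, -1.1, -0.4]
gripper_width: 0.0
time_s: 18.65
ee_pos: [529.5, 173.8, 25.1]
ee_rot: [-180.0, -0.0, 7.5]
force: [-0.5, 0.3, -0.0]
gripper_width: 0.4
```

```bash
for i in 1; do python3 -m jog '0 0 0 0.06 0.008 0 0;0 0 0 0.12 0.016 0 0;0 0 0 0.16 0.022 0 0;0 0 0 0.16 0.022 0 0'; done; python3 -m jog '0 0 0 0.06 0.008 0 0;0 0 0 0.12 0.016 0 0;0 0 0 0.12 0.016 0 0'
```

```text
time_s: 19.15
ee_pos: [532.0, 174.1, 25.0]
ee_rot: [180.0, 0.1, 7.5]
force: [-5.3, -0.1, 4.7]
gripper_width: 0.7
time_s: 19.52
ee_pos: [532.0, 174.0, 24.7]
ee_rot: [180.0, 0.5, 7.5]
force: [-11.1, -0.5, 7.1]
gripper_width: 0.5
```

The force rose to 11 N with no further motion: the drawer is against its stop. I'll retreat, lift and go above the zero key.

```bash
python3 -m jog '0 0 0 -0.5 -0.07 0 0;0 0 0 -1 -0.14 0 0;0 0 0 -1 -0.14 0.8 0;0 0 0 -1 -0.14 2.5 0;0 0 0 -1 -0.14 4 0'; python3 -m jog '0 0 0 0 -1 0.5 0;0 0 0 0 -2 0.5 0;0 0 0 0 -2 0.5 0'
python3 - <<'E'
from h import *
rect("top","r4"); save("top","top4"); save("side","side4")
a=cv2.imread("pics/top4.png")[180:335,210:460]; b=cv2.imread("pics/side4.png")[195:315,235:455]
a=cv2.resize(a,(480,298)); b=cv2.resize(b,(546,298)); cv2.imwrite("pics/c5.png",cv2.resize(np.hstack([a,b]),(800,232)))
print(proj(T(P0,[[-94,88,48],[-94,20,48],[-94,20,12],[-50,-90,61]]),"side"))
s=env.state()["ee_pos"];print(s,(np.array([606.5,38.9,70])-s)/25)
E
```

```text
time_s: 20.15
ee_pos: [511.3, 171.1, 126.3]
ee_rot: [-180.0, -0.1, 7.5]
force: [-0.2, 1.2, 0.6]
gripper_width: 0.8
time_s: 20.52
ee_pos: [511.0, 120.1, 137.8]
ee_rot: [180.0, -0.1, 7.4]
force: [0.8, -0.3, -0.3]
gripper_width: 0.4
[[325.54899647 273.57758171]
 [352.99403374 261.08040119]
 [351.86177173 277.61685427]
 [376.18160495 229.59633184]]
[511.09207128 121.59199117 137.36895832] [ 3.81631715 -3.30767965 -2.69475833]
```

View pics/c5.png

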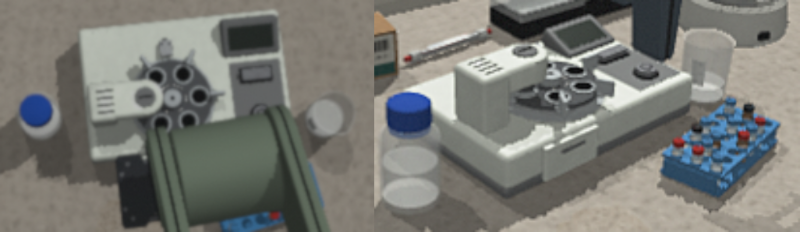

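The drawer plate sits flush at about (570,150) in the side half of the view, the windows are unchanged, and the bottle, beaker and rack are where they were. On to the zero key.

```bash
python3 -m jog '0 0 0 1 -0.9 0 0;0 0 0 2 -1.8 0 0;0 0 0 3 -2.6 0 0;0 0 0 3.8 -3.29 -0.5 0;0 0 0 3.8 -3.29 -1.5 0'; python3 -m jog '0 0 0 0 0 -0.5 0;0 0 0 0 0 -0.9 0;0 0 0 0 0 -0.9 0;0 0 0 0 0 -0.9 0'
```

```text
time_s: 21.3
ee_pos: [608.6, 38.6, 99.9]
ee_rot: [180.0, -0.2, 7.5]
force: [0.1, 0.7, -0.2]
gripper_width: 0.3
time_s: 21.8
ee_pos: [606.5, 39.1, 78.3]
ee_rot: [180.0, -0.1, 7.5]
force: [-0.0, -0.4, -0.0]
gripper_width: 0.5
```

Position over the key is correct, so I'll press slowly.

```bash
python3 -m jog '0 0 0 0 0 -0.25 0;0 0 0 0 0 -0.5 0;0 0 0 0 0 -0.64 0;0 0 0 0 0 -0.64 0'; python3 -m jog '0 0 0 0 0 -0.04 0;0 0 0 0 0 -0.08 0;0 0 0 0 0 -0.12 0;0 0 0 0 0 -0.12 0'; python3 -m jog '0 0 0 0 0 -0.03 0;0 0 0 0 0 -0.06 0;0 0 0 0 0 -0.06 0'
```

```text
time_s: 22.3
ee_pos: [605.9, 38.8, 61.2]
ee_rot: [180.0, 0.0, 7.5]
force: [-0.2, 0.4, 0.2]
gripper_width: 0.4
time_s: 22.8
ee_pos: [606.2, 38.8, 58.8]
ee_rot: [180.0, -0.0, 7.5]
force: [-1.1, -0.5, 3.4]
gripper_width: 0.4
time_s: 23.18
ee_pos: [606.2, 38.8, 57.2]
ee_rot: [180.0, -0.0, 7.5]
force: [-1.6, -0.7, 4.2]
gripper_width: 0.9
```

```bash
python3 -m jog '0 0 0 0 0 -0.03 0;0 0 0 0 0 -0.06 0;0 0 0 0 0 -0.08 0;0 0 0 0 0 -0.1 0;0 0 0 0 0 -0.1 0'
```

```text
time_s: 23.8
ee_pos: [606.3, 38.8, 56.6]
ee_rot: [180.0, -0.1, 7.5]
force: [-3.0, 0.2, 15.8]
gripper_width: 0.4
```

The key reached its stop at z≈56.6 with 16 N on the tool. I'll release, retreat and check.

```bash
python3 -m jog '0 0 0 0 0 0.15 0;0 0 0 0 0 0.35 0;0 0 0 0 0 1 0;0 0 0 0 0 2.5 0;0 0 0 0 0 4 0'; python3 -m jog '0 0 0 -2 -1 0.5 0;0 0 0 -4 -2 0.5 0;0 0 0 -6 -4 0.5 0;0 0 0 -7 -6 0.5 0;0 0 0 -8 -7 0.5 0'; python3 -m jog '0 0 0 0 0 0 0;0 0 0 0 0 0 0'
python3 - <<'E'
from h import *
save("top","top5"); save("side","side5")
a=cv2.imread("pics/top5.png")[180:345,210:460]; b=cv2.imread("pics/side5.png")[195:315,235:455]
a=cv2.resize(a,(450,298)); b=cv2.resize(b,(546,298)); cv2.imwrite("pics/c6.png",cv2.resize(np.hstack([a,b]),(800,239)))
E
```

```text
time_s: 24.42
ee_pos: [605.9, 38.9, 155.7]
ee_rot: [-180.0, 0.0, 7.5]
force: [-0.1, -0.4, -0.1]
gripper_width: 0.4
time_s: 25.05
ee_pos: [404.8, -137.9, 167.7]
ee_rot: [179.9, -0.0, 7.4]
force: [0.2, -1.1, -0.8]
gripper_width: 0.5
time_s: 25.3
ee_pos: [406.8, -135.9, 167.4]
ee_rot: [180.0, -0.1, 7.5]
force: [-0.1, 0.1, -0.7]
gripper_width: 0.2
```

View pics/c6.png

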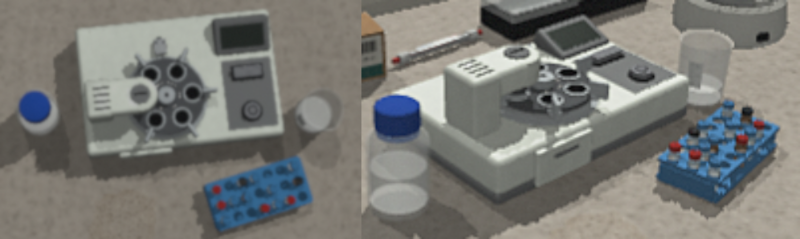

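The five windows are all visible with the blank under the lamp, the drawer is flush, the zero key at (251,110) is up again, and the bystanders haven't moved. I'm handing in.

```bash
python3 -c "
from workcell import env
print(env.job_done(), env.state()['time_s'])"
```

```text
the job is handed in; nothing more can be done
the job is handed in; nothing more can be done
```

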